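# Seat the relay-lens barrel in the sprung V-block and keep it pressed

### The job

Slide the round-based V-block across the bench, without lifting it off the table, until it stands centred in the yellow ring, leaving the lenses on the rack until that is done. Then take the lens barrel with the yellow band from the rack, lay it along the V, midway between the two ends, so that it bears on both sloping sides, and press it down until the sprung V has sunk about halfway (about 6 of its 12 mm). Finish while still holding it pressed down like that, and leave the blue-banded barrel and the other things on the bench where they are.

Things in the scene. Friction and masses are not known exactly. Their poses are not given: they have to be found in the camera images.
- base_center (a point): V-block: a loose steel disc base, 110 mm diameter, 18 mm high (about 0.75 kg with all it carries), with a blue sprung table and aluminium V supports on top. This point is the disc's centre, half-way up (9 mm above the table). Z is up, x runs along the V. The disc can be pushed by its rim; all above it lies inside the disc's outline seen from above.
- ring_center (a point): Yellow ring printed flat on the bench mat, 140 mm outside and 124 mm inside diameter, with a yellow dot in the middle; this point is its centre, on the table. Flat: nothing to bump into.
- v_seat (a point): Where the centre of a properly seated 36 mm barrel lies in the V: 70 mm above the table when the V is up; it sinks with the sprung V. X runs along the V, z is up. The V consists of two saddles, each 20 mm long, centred 37 mm either side of this point along x; the 54 mm between them are free for fingers.
- v_left: The 45 degree sloping faces on the left (+y of v_seat) of the V, on both saddles: one contact line. Their upper edges lie 3 mm below v_seat and 22 mm out to the side. Between the saddles the flat blue table (18 mm to either side of the middle) has its top 32 mm below v_seat. Origin on the V-block's axis at table height.
- v_right: The sloping faces on the right (-y of v_seat) of the V, on both saddles: the other contact line. The whole V also floats up to 5 mm sideways (along its y) against a soft centring spring of 0.12 N per mm, so that it centres itself under a barrel pressed into it. Origin on the V-block's axis at table height.
- cradle (a joint): How far the sprung V has sunk, in m: 0 is up, 0.012 is the bottom stop. The spring is preloaded: the weight of the lens alone does not sink it; further pressing sinks it 1 mm per N, so about 8 to 9 N of push on the lens gives 6 mm.
- lens: The lens barrel to be used: a smooth black cylinder of 36 mm diameter and 110 mm length (about 0.2 kg) with a yellow band round its middle and glass ends. Origin at its centre, on its axis; x runs along the cylinder (it may be rolled about x, so y and z point anywhere). It lies level in one of the two bays of the rack, centre 42 mm above the table.
- spare_center (a point): Centre of the second barrel, of the same size, black with a blue band, lying in the other bay of the rack. Leave it.
- rack: Fixed black storage rack, 105 x 225 mm, origin at the centre of its underside, z up. Its two bays lie at y = +55 mm and y = -55 mm in its frame; the barrels lie along its x. Each bay has two rubber saddles 18 mm long at x = -37 and +37 mm (upper edges 36 mm above the table); between them 56 mm are free, with the base plate's top 6 mm above the table.
- multimeter: Dark multimeter lying flat, 160 x 80 x 42 mm. Origin at its underside's centre. Bystander.
- circuit_board: Green circuit board, 110 x 150 mm, 16 mm high with its parts. Origin at its underside's centre. Bystander.
- cleaner: Pale blue bottle with yellow cap, 64 mm diameter, 170 mm tall, upright. Origin at its underside's centre. Bystander.
- spool: Metal solder spool, 56 mm diameter, 44 mm tall, upright. Origin at its underside's centre. Bystander.
- screwdriver: Screwdriver with red handle lying flat on the table beyond the rack, about 200 mm long. Origin on the table under its length. Bystander.
- screw_tray: Blue open tray with dividers, 120 x 90 x 30 mm. Origin at its underside's centre. Bystander.
Mind the look-alikes: they are no part of the job. Leave any pink or turquoise look-alike of the lens alone.

How it is judged:
On the way:
1. the V-block stands centred in the yellow ring, at rest, with the lens still on the rack (horizontal distance between base_center and ring_center below 0.014 m and linear speed of vblock below 0.02 m/s and distance of lens from where it was at the start of the episode below 0.02 m), for 0.3 s.
At the end, for the whole second after the job is handed in: V-block within 18 mm of the ring's centre; the lens lies along the V (within 0.05 rad, within 12 mm of the middle, at most 3 mm high), pushes on each sloping side with over 2.5 N, the sprung V is sunk 3 to 9.5 mm, and the gripper is still pressing on the lens (horizontal distance between base_center and ring_center below 0.018 m and height (world z) of base_center below 0.014 m and value of joint cradle between 0.003 and 0.0095 m and contact force between lens and v_left above 2.5 N and contact force between lens and v_right above 2.5 N and contact force between lens and the fingers above 1.5 N and angle between the x axis of lens and the x axis of v_seat, either way round below 0.05 rad and x of lens in the frame of v_seat between -0.012 and 0.012 m and z of lens in the frame of v_seat below 0.003 m and linear speed of lens below 0.02 m/s); the arm keeps its last pose, push and grip.
It fails at once if the V-block is lifted off the table (height (world z) of base_center above 0.019 m).
It fails at once if the blue-banded barrel or another thing on the bench is moved (distance of spare_center from where it was at the start of the episode above 0.025 m or distance of any of multimeter, circuit_board, cleaner, spool, screwdriver, screw_tray from where it was at the start of the episode above 0.04 m).
It also fails if it takes over 58 s, if anything falls off the work surface, if the arm or the gripper's body presses on something with over 40 N, if the wrist force passes 120 N, or if a joint passes its speed limit or range.

### The arm

A 7-joint arm with a two-finger parallel gripper is mounted at the origin on the work surface. World frame = base frame: x ahead of the robot, y to its left, z up, the work surface at z = 0. Lengths are in m, angles in rad, forces in N, time in s.
With the tool pointing down it reaches from about 0.425 to 0.95 m from the base axis. Payload 16.7 kg.
Tool frame: the origin (TCP) lies between the finger pads; the fingertips stand 14 mm ahead of it and the grasp point (between the pads) lies 5 mm behind it; z points along the fingers, y is the line along which they close (so a half turn about z gives the same grasp; the last joint's range is limited). The gripper opens to 94 mm and grips with 3 to 60 N. Pads are 16 mm wide; open, the fingers measure 119 mm over their backs; the gripper's body (75 mm by 177 mm) begins 78 mm behind the grasp point.
Start: joints at [-1.284, 0.426, 0.074, 1.606, -0.034, 1.111, -0.067], TCP at [0.286, 0.612, 0.219] pointing down, gripper open.
Joint ranges: [-2.85, 2.85], [-0.5, 2.14], [-1.23, 1.37], [0.21, 2.46], [-1.02, 4.16], [0.16, 2.05], [-2.73, 2.73]. Speed limits (rad/s): [1.89, 1.89, 2.39, 2.39, 3.01, 3.01, 3.01].

### API

Orientations are given as a unit quaternion [x, y, z, w].
In Python, from rig import r gives the robot as it stands.
- The arm moves only by the shell command python3 -m handwheel 'ROWS' [FORCE]. ROWS is text: rows parted by semicolons, each of 7 numbers parted by spaces: the finger opening in m, from 0 to 0.094, then the shift along the tool's x, y, z in m, then the turn, a rotation vector about the tool's x, y, z in degrees. In form: claw tx ty tz ax ay az; .... A call has exactly 8 rows; each row is the pose to reach, as a shift and turn from the pose commanded when the call began, along the tool's axes at that moment; what a row does not reach only later rows make up. A row lasts 1/12 s, in which the tool goes at most 41.7 mm and 7.16 degrees, less where a joint would pass 70% of its speed; a pose out of reach is approached as far as the arm can. A call with a gripper value outside its range is refused whole. The fingers move at their own pace and stop on an object; FORCE is the grip in N (left out, the last holds). Time passes only in rows, so rows that repeat a pose let the fingers close, or fill a call up. It gives the time, the measured TCP pose, the force, the opening and the grip force at its end, in the units of the state.
- r.sense(): the state, without advancing time (a new reading comes with each control period).
- r.capture(name): name is "scene" or "top" or "wrist"; returns (picture, depth): 420x560x3 uint8, blue, green, red; 420x560 float32, m along the optical axis (not along the pixel's ray), 0 where there is no reading.
- r.camera_params(name): a dict with "K" (3x3 intrinsics, pixels), "distortion" ([k1, k2, p1, p2, k3] as OpenCV has them; the pictures are not rectified), "pose" (4x4, takes a point from camera to world coordinates); the wrist camera has in their place "mount" (4x4, takes a point from camera to tool coordinates, whose origin is the TCP and whose axes are the flange's). Camera axes: x right, y up, looking along -z (the intrinsics and any distortion apply to the point x, -y, -z); pixel columns grow to the right and rows downward; lengths in m; the calibration is good to about 2 mm. A picture is of the moment at which its call begins: read the wrist's pose just before it. camera_params takes no time and is no camera call.
- r.finish_job(): hands the job in; it is judged then, once.
The state is a dict: "clock": time; "q": joint angles; "joint_velocities": joint speeds; "joint_efforts": joint torques, N m; "eef_pos": TCP position; "eef_rot": TCP orientation; "ft_force": force on the tool from outside, world axes, zero at the start; "wrist_torque": the same for the moment, N m; "gripper_width": opening from 0.0 (shut) to 1.0 (fully open); "grip_force": force on a finger pad.
Only numpy, scipy, OpenCV 4.12 (cv2) and the standard library are available. Lean on these libraries where they do the work, as an engineer would, in place of code of your own. Each camera call takes 0.05 s, during which the arm holds its last target. There are 200 camera calls.

## Working session

There is one attempt and no reset: what is moved stays moved. The work goes in short steps, Python scripts to look and compute and a shell command to move; the robot and the scene stay as the last step left them, time stands still between calls to the robot, and variables do not carry over. Pictures are saved under pics/ and viewed, at most 12 in all, crops included, and the job is handed in when it is done.

```bash
ls; mkdir -p pics
cat > h.py <<'E'
import numpy as np, cv2
from rig import r
from scipy.spatial.transform import Rotation as R
def campose(n):
    c=r.camera_params(n)
    if 'pose' in c: return c,np.array(c['pose'])
    s=r.sense(); T=np.eye(4); T[:3,:3]=R.from_quat(s['eef_rot']).as_matrix(); T[:3,3]=s['eef_pos']
    return c,T@np.array(c['mount'])
def shot(n,f):
    c,P=campose(n); im,d=r.capture(n); cv2.imwrite(f'pics/{f}.png',im)
    np.savez(f'{f}.npz',im=im,d=d,P=P,K=np.array(c['K']),D=np.array(c['distortion'],float))
    return im,d
def load(f): return np.load(f'{f}.npz')
def ray(z,uv):
    p=cv2.undistortPoints(np.array(uv,float).reshape(-1,1,2),z['K'],z['D']).reshape(-1,2)
    return np.c_[p[:,0],-p[:,1],-np.ones(len(p))]
def atz(f,uv,h):   # pixel -> world at height h
    z=load(f); v=ray(z,uv)@z['P'][:3,:3].T; o=z['P'][:3,3]
    return o+v*((h-o[2])/v[:,2])[:,None]
def bydepth(f,uv):
    z=load(f); uv=np.array(uv).reshape(-1,2); d=z['d'][uv[:,1].astype(int),uv[:,0].astype(int)]
    return (ray(z,uv)*d[:,None])@z['P'][:3,:3].T+z['P'][:3,3]
E
python3 - <<'E'
from h import *
s=r.sense(); print(s)
for n in ['scene','top']:
    shot(n,n+'0'); z=load(n+'0'); print(z['P'].round(3).tolist(),z['K'].tolist())
E
```

```text
pics
{'clock': 0.0, 'q': array([-1.28352231,  0.42674987,  0.07384628,  1.60658956, -0.03409972,
        1.11077129, -0.06709598]), 'joint_velocities': array([-0.00144164, -0.00157909, -0.00053355,  0.0012604 , -0.00204801,
       -0.00092984,  0.00060882]), 'joint_efforts': array([-1.15125724e-03, -9.35840750e+01,  3.66645165e+00, -4.54175305e+01,
       -4.87602758e-02,  2.07260752e-02,  1.94033436e-05]), 'eef_pos': array([0.28538983, 0.61125435, 0.21877124]), 'eef_rot': array([ 2.16666308e-01,  9.76245520e-01, -6.22813566e-04, -9.06580238e-05]), 'ft_force': array([ 0.43885529, -0.301458  , -0.1893657 ]), 'wrist_torque': array([-0.01315905, -0.03115849,  0.04578601]), 'grip_force': 0.0, 'gripper_width': 0.9986408769126}
[[0.896, -0.304, 0.324, 0.931], [0.445, 0.618, -0.648, -0.677], [-0.003, 0.725, 0.689, 0.92], [0.0, 0.0, 0.0, 1.0]] [[388.18393995410247, 0.0, 286.3832548885907], [0.0, 388.18393995410247, 208.65347075628034], [0.0, 0.0, 1.0]]
[[0.03, 0.991, -0.133, 0.383], [-1.0, 0.031, 0.003, 0.096], [0.007, 0.133, 0.991, 1.23], [0.0, 0.0, 0.0, 1.0]] [[424.0350724991943, 0.0, 277.370844366702], [0.0, 424.0350724991943, 211.47819824677157], [0.0, 0.0, 1.0]]
```

View pics/top0.png

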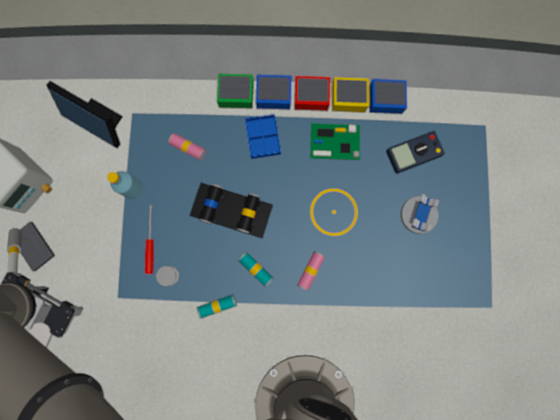

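View pics/scene0.png

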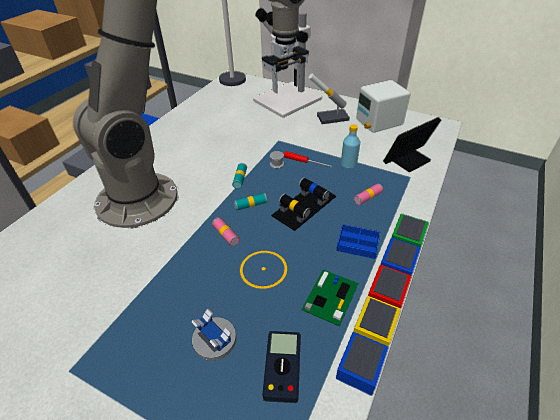

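Top view: V-block disc at about (420,214), ring dot (334,212), yellow-banded lens (249,213), blue spare (212,203). The multimeter is at (414,152) and the pink barrel at (312,270).

Run:
```python
from h import *
im=load('top0')['im']
a=cv2.resize(im[180:250,375:465],None,fx=5,fy=5,interpolation=cv2.INTER_CUBIC)
b=cv2.resize(im[175:245,185:275],None,fx=5,fy=5,interpolation=cv2.INTER_CUBIC)
cv2.imwrite('pics/crop1.png',cv2.resize(np.hstack([a,b]),(800,311)))
print('ring',atz('top0',[[334,212]],0)); print('ringsc',atz('scene0',[[263.5,268.5]],0))
print('disc',atz('top0',[[420,214]],.018)); print('discsc',atz('scene0',[[214,338]],.016))
print('lens,spare',atz('top0',[[249,213],[211.5,203.5]],.05)); print('pink',atz('top0',[[312,270],[414,152]],.03))
```

```text
ring [[ 0.55199046 -0.07387748  0.        ]]
ringsc [[ 0.55168183 -0.07164569  0.        ]]
disc [[ 0.55145715 -0.3250514   0.018     ]]
discsc [[ 0.55212126 -0.32815854  0.016     ]]
lens,spare [[0.53489859 0.17194961 0.05      ]
 [0.55860808 0.27882351 0.05      ]]
pink [[ 0.38132833 -0.00995547  0.03      ]
 [ 0.73441316 -0.30643836  0.03      ]]
```

View pics/crop1.png

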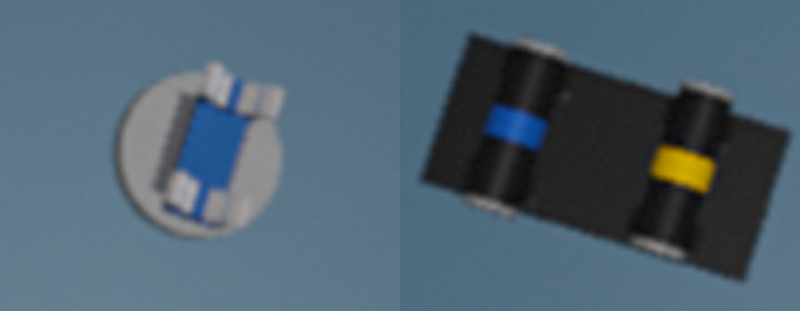

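Crop: V axis is tilted about 24° from image-up towards the right (yaw ≈ -24°), lens about 16° (yaw ≈ -16°). The V-block needs to go ≈0.253 m along +y.

```bash
cat >> h.py <<'E'
def go(x,y,z,yaw):  # yaw deg of tool y in world; prints shift (mm) and turn about tool z (deg)
    s=r.sense(); M=R.from_quat(s['eef_rot']).as_matrix()
    c,q=np.cos(np.radians(yaw)),np.sin(np.radians(yaw))
    Y=np.array([c,q,0]);Z=np.array([0,0,-1.]);T=np.c_[np.cross(Y,Z),Y,Z]
    print('t=%s deg=%s'%((1000*M.T@(np.array([x,y,z])-s['eef_pos'])).round(1),np.degrees(R.from_matrix(M.T@T).as_rotvec()).round(1)), 'pos',s['eef_pos'].round(4),'F',s['ft_force'].round(1),'t',round(s['clock'],2))
E
python3 - <<'E'
from h import *
go(.52,.25,.22,25); go(.55,-.43,.22,0)
E
```

```text
t=[-365.4 -228.1   -0.8] deg=[-0.1  0.  40. ] pos [0.2854 0.6113 0.2189] F [ 0.5 -0.1 -0.1] t 0.1
t=[-6.803e+02 -8.316e+02 -1.000e-01] deg=[-0.1  0.  65. ] pos [0.2854 0.6113 0.2189] F [ 0.5 -0.1 -0.1] t 0.1
```

```bash
python3 -m handwheel '.07 -.035 -.02 0 0 0 5; .07 -.07 -.043 0 0 0 10; .07 -.105 -.065 0 0 0 15; .07 -.14 -.087 0 0 0 20; .07 -.175 -.11 0 0 0 25; .07 -.21 -.13 0 0 0 30; .07 -.245 -.153 0 0 0 35; .07 -.28 -.175 0 0 0 40' 40
python3 -c "
from h import *
go(.55,-.05,.22,0);go(.55,-.43,.22,0)"
```

```text
clock: 0.77
eef_pos: [0.4657, 0.3326, 0.2194]
eef_rot: [0.539, 0.842, -0.0, -0.0]
ft_force: [0.6, 1.4, -0.0]
gripper_width: 0.748
grip_force: 0.0
t=[-382.8  -83.5   -0.6] deg=[-0.  -0.  24.7] pos [0.4657 0.3326 0.2194] F [ 0.6  1.4 -0. ] t 0.77
t=[-7.279e+02 -2.425e+02 -6.000e-01] deg=[-0.  -0.  24.7] pos [0.4657 0.3326 0.2194] F [ 0.6  1.4 -0. ] t 0.77
```

```bash
python3 -m handwheel '.07 -.04 -.01 0 0 0 3; .07 -.08 -.02 0 0 0 6; .07 -.12 -.03 0 0 0 9; .07 -.16 -.038 0 0 0 12; .07 -.2 -.047 0 0 0 15; .07 -.24 -.057 0 0 0 18; .07 -.28 -.067 0 0 0 21; .07 -.32 -.075 0 0 0 24.7' 40 | head -2
python3 -c "
from h import *
go(.55,-.43,.22,0)"
```

```text
clock: 1.43
eef_pos: [0.5319, 0.0107, 0.2196]
t=[-440.7   17.    -0.6] deg=[-0.  -0.   0.1] pos [0.5319 0.0107 0.2196] F [1.1 0.4 0.6] t 1.43
```

```bash
python3 -m handwheel '.07 -.04 .003 0 0 0 0; .07 -.08 .006 0 0 0 0; .07 -.12 .009 0 0 0 0; .07 -.16 .012 0 0 0 0; .07 -.2 .015 0 0 0 0; .07 -.24 .017 0 0 0 0; .07 -.28 .017 0 0 0 0; .07 -.32 .017 0 0 0 0' 40 | head -2
python3 -c "
from h import *
shot('wrist','w1')
go(.5515,-.435,.22,0)
z=load('w1');print(z['P'].round(3).tolist())"
```

```text
clock: 2.1
eef_pos: [0.5505, -0.3088, 0.2192]
t=[-1.177e+02  3.400e+00  1.000e-01] deg=[-0.   0.2 -0.1] pos [ 0.5483 -0.3172  0.2197] F [-6.  -3.5 -1.9] t 2.15
[[1.0, -0.005, -0.001, 0.552], [0.005, 0.967, 0.256, -0.234], [-0.0, -0.256, 0.967, 0.384], [0.0, 0.0, 0.0, 1.0]]
```

View pics/w1.png

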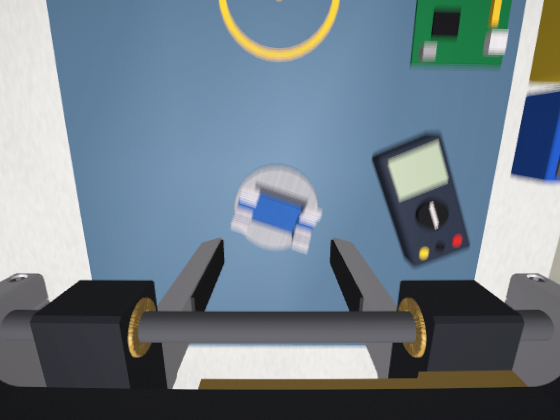

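Wrist view (slightly motion-blurred): disc rim spans columns 234–319, rows 164–250, centre (276.5,207). Ring dot is near (279,0).

```bash
python3 -c "
from h import *
print(atz('w1',[[276.5,207]],.014),atz('w1',[[279,0],[279,60]],0))"
python3 -m handwheel '.07 -.04 .003 0 0 0 0; .07 -.08 .003 0 0 0 0; .07 -.118 .003 0.0 0 0 0; .07 -.118 .003 .04 0 0 0; .07 -.118 .003 .08 0 0 0; .07 -.118 .003 .12 0 0 0; .07 -.118 .003 .15 0 0 0; .07 -.118 .003 .18 0 0 0'
python3 -c "
from h import *
go(.5515,-.435,.018,0)"
```

```text
[[ 0.55230938 -0.32574292  0.014     ]] [[ 0.55392503 -0.08334638  0.        ]
 [ 0.55437984 -0.14708444  0.        ]]
clock: 2.82
eef_pos: [0.5537, -0.4246, 0.037]
eef_rot: [0.705, 0.709, -0.0, -0.001]
ft_force: [0.0, -0.3, -0.5]
gripper_width: 0.742
grip_force: 0.0
t=[-10.4  -2.2  19. ] deg=[-0.1 -0.   0.3] pos [ 0.5537 -0.4246  0.037 ] F [ 0.  -0.3 -0.5] t 2.82
```

```bash
python3 -m handwheel '.07 0 -.001 .01 0 0 0; .07 0 -.001 .019 0 0 0; .07 .01 -.001 .019 0 0 0; .07 .025 -.001 .019 0 0 0; .07 .04 -.001 .019 0 0 0; .07 .05 -.001 .019 0 0 0; .07 .06 -.001 .019 0 0 0; .07 .07 -.001 .019 0 0 0'
python3 -c "
from h import *
go(.553,-.123,.018,0)"
```

```text
clock: 3.48
eef_pos: [0.5538, -0.3546, 0.0218]
eef_rot: [0.705, 0.709, 0.0, 0.001]
ft_force: [-0.1, -5.8, 2.6]
gripper_width: 0.746
grip_force: 2.9
t=[231.6   0.4   3.4] deg=[0.1 0.1 0.3] pos [ 0.5538 -0.3546  0.0218] F [-0.1 -5.8  2.6] t 3.48
```

```bash
python3 -m handwheel '.07 .012 0 0 0 0 0; .07 .024 0 0 0 0 0; .07 .036 0 0 0 0 0; .07 .048 0 0 0 0 0; .07 .06 0 0 0 0 0; .07 .072 0 0 0 0 0; .07 .084 0 0 0 0 0; .07 .096 0 0 0 0 0'
python3 -m handwheel '.07 .012 0 0 0 0 0; .07 .024 0 0 0 0 0; .07 .036 0 0 0 0 0; .07 .048 0 0 0 0 0; .07 .06 0 0 0 0 0; .07 .072 0 0 0 0 0; .07 .08 0 0 0 0 0; .07 .085 0 0 0 0 0'
python3 -c "
from h import *
go(.553,-.123,.018,0)
shot('top','top1')
im=load('top1')['im'];cv2.imwrite('pics/crop2.png',cv2.resize(im[165:265,280:400],None,fx=5,fy=5,interpolation=cv2.INTER_CUBIC))"
```

```text
clock: 4.15
eef_pos: [0.5533, -0.2591, 0.0216]
eef_rot: [0.706, 0.709, 0.0, 0.001]
ft_force: [-0.4, -7.1, 3.9]
gripper_width: 0.744
grip_force: 3.5
clock: 4.82
eef_pos: [0.5528, -0.1733, 0.0213]
eef_rot: [0.705, 0.709, 0.0, 0.001]
ft_force: [-0.1, -6.4, 5.1]
gripper_width: 0.747
grip_force: 4.0
t=[50.3  0.4  3.3] deg=[0.1 0.  0.3] pos [ 0.5528 -0.1733  0.0213] F [-0.1 -6.4  5.1] t 4.82
```

View pics/crop2.png

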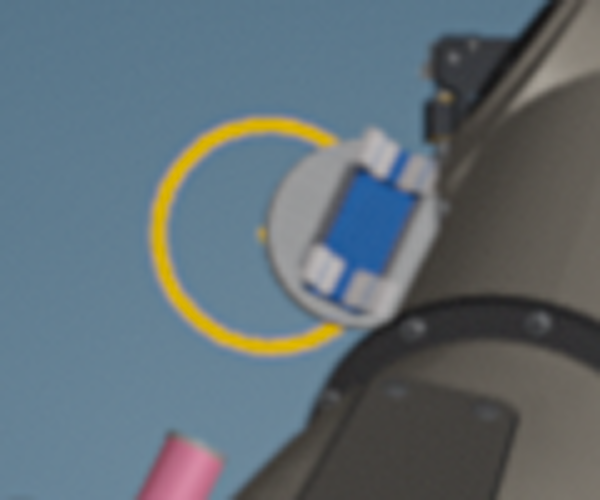

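Crop: disc left edge at (268,232), ring centre (267,236), so 50 mm remain and the rows agree within 2 mm.

```bash
python3 -m handwheel '.07 .008 0 0 0 0 0; .07 .016 0 0 0 0 0; .07 .024 0 0 0 0 0; .07 .032 0 0 0 0 0; .07 .04 0 0 0 0 0; .07 .045 0 0 0 0 0; .07 .048 0 0 0 0 0; .07 .05 0 0 0 0 0'
python3 -m handwheel '.07 -.01 0 0 0 0 0; .07 -.03 0 0 0 0 0; .07 -.05 0 -.01 0 0 0; .07 -.06 0 -.04 0 0 0; .07 -.06 0 -.08 0 0 0; .07 -.06 0 -.12 0 0 0; .07 -.06 0 -.16 0 0 0; .07 -.06 0 -.16 0 0 0'
python3 -c "
from h import *
shot('wrist','w2'); go(.535,.172,.2,74);go(.535,.172,.2,-106)"
```

```text
clock: 5.53
eef_pos: [0.5522, -0.1242, 0.021]
eef_rot: [0.705, 0.709, 0.0, 0.001]
ft_force: [0.3, -6.3, 4.2]
gripper_width: 0.746
grip_force: 3.7
clock: 6.2
eef_pos: [0.5546, -0.1859, 0.1873]
eef_rot: [0.706, 0.708, 0.003, 0.003]
ft_force: [1.8, -0.4, 0.4]
gripper_width: 0.746
grip_force: 0.0
t=[357.  -17.1 -15.8] deg=[  0.3   0.2 -73.7] pos [ 0.5538 -0.1849  0.1842] F [-0.4  1.   0.1] t 6.25
t=[357.  -17.1 -15.8] deg=[  0.2  -0.3 106.3] pos [ 0.5538 -0.1849  0.1842] F [-0.4  1.   0.1] t 6.25
```

View pics/w2.png

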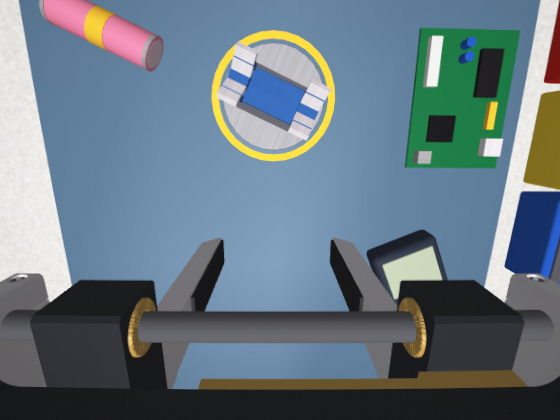

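Wrist view: the disc (centre ≈ (274,96)) is concentric with the ring (centre ≈ (273,95.5)). I'll take an enlarged crop for the V's yaw.

```bash
python3 -c "
from h import *
im=load('w2')['im'];cv2.imwrite('pics/crop3.png',cv2.resize(im[25:165,205:345],None,fx=4,fy=4,interpolation=cv2.INTER_CUBIC))
print(atz('w2',[[273,95.5]],0),atz('w2',[[274,96]],.018))"
```

```text
[[ 0.55353099 -0.06840624  0.        ]] [[ 0.5546776  -0.07107424  0.018     ]]
```

View pics/crop3.png

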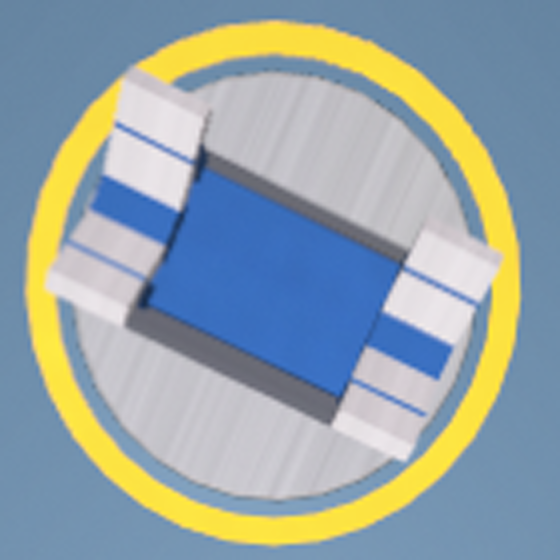

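```bash
python3 -m handwheel '.07 .035 -.002 -.015 0 0 -7; .07 .07 -.004 -.015 0 0 -14; .07 .11 -.006 -.015 0 0 -21; .07 .15 -.008 -.015 0 0 -28; .07 .19 -.009 -.015 0 0 -35; .07 .23 -.01 -.015 0 0 -42; .07 .27 -.012 -.015 0 0 -49; .07 .3 -.014 -.015 0 0 -56' | head -2; python3 -c "
from h import *
go(.535,.1,.2,74)"
```

```text
clock: 6.92
eef_pos: [0.5356, 0.1192, 0.1946]
t=[-10.  -16.3  -5.4] deg=[ -0.   -0.1 -17.2] pos [0.5356 0.1192 0.1946] F [1.1 0.1 0.6] t 6.92
```

Crop: contact-line marks have mid-points at (156,141), (106,260), (441,284) and (388,396). These give the V axis.

```bash
python3 -c "
from h import *
p=np.array([[156,141.5],[106.5,260.5],[441.5,284.5],[388.5,396.5],[138,210],[412,345]])/4+[205,25]
for b in (bydepth('w2',p),atz('w2',p,.054)):
  print(b.round(4).tolist()); a=b[2]+b[3]-b[0]-b[1]; print('c',b[:4].mean(0).round(4),'yaw',np.degrees(np.arctan2(a[1],a[0])),np.hypot(*a[:2])/2)
  a=b[5]-b[4]; print('trough yaw',np.degrees(np.arctan2(a[1],a[0])),b[4:].mean(0).round(4))
"
python3 -m handwheel '.07 -.002 -.004 0 0 0 -6; .07 -.004 -.008 0 0 0 -12; .07 -.007 -.012 0 0 0 -17; .07 -.01 -.016 0 0 0 -17;.07 -.01 -.016 0 0 0 -17;.07 -.01 -.016 0 0 0 -17;.07 -.01 -.016 0 0 0 -17;.07 -.01 -.016 0 0 0 -17' | head -2; python3 -c "
from h import *
shot('wrist','w3')"
```

```text
[[0.5271, -0.0452, 0.0588], [0.5151, -0.071, 0.0599], [0.5938, -0.0759, 0.0591], [0.5819, -0.1014, 0.0591], [0.5216, -0.0581, 0.0491], [0.5884, -0.0887, 0.048]]
c [ 0.5545 -0.0734  0.0592] yaw -24.582412324011255 0.07335064922866442
trough yaw -24.563731796557118 [ 0.555  -0.0734  0.0486]
[[0.5267, -0.0441, 0.054], [0.5143, -0.0702, 0.054], [0.5944, -0.0752, 0.054], [0.5823, -0.1012, 0.054], [0.5221, -0.059, 0.054], [0.5877, -0.0891, 0.054]]
c [ 0.5544 -0.0727  0.054 ] yaw -24.584698325329416 0.07467362591680657
trough yaw -24.659779670249396 [ 0.5549 -0.0741  0.054 ]
clock: 7.58
eef_pos: [0.5362, 0.0972, 0.1953]
```

View pics/w3.png

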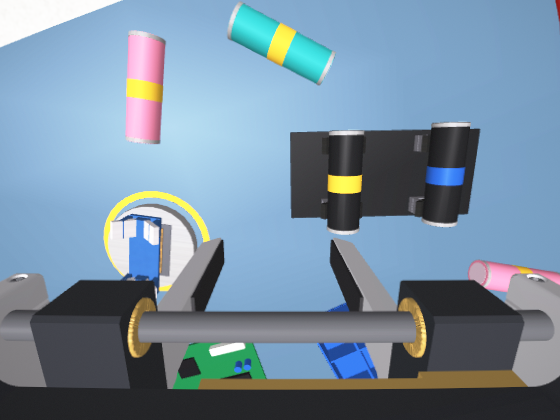

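Wrist view: yellow-banded lens band at (345,184), its ends at (347,132) and (343,231). The blue one is at (446,175), clear to the right.

```bash
python3 -c "
from h import *
p=np.array([[346.5,140],[345,184],[343.5,225]])
b=bydepth('w3',p);print(b.round(4).tolist());a=b[2]-b[0];print(np.degrees(np.arctan2(a[1],a[0])))
e=atz('w3',[[346.8,132],[343.2,233]],.045);print(e.round(4).tolist(),e.mean(0),np.degrees(np.arctan2(*(e[1]-e[0])[[1,0]])))
# band edges silhouette at h .042
print(atz('w3',[[328,184],[362,184]],.045).mean(0))
go(.535,.172,.1,74)"
```

```text
[[0.4925, 0.1847, 0.0606], [0.5352, 0.1728, 0.0611], [0.5785, 0.1611, 0.0601]]
-15.336779585577236
[[0.486, 0.1903, 0.045], [0.5933, 0.1607, 0.045]] [0.53966273 0.17547244 0.045     ] -15.437604491786937
[0.53891986 0.17570729 0.045     ]
t=[22.7 71.3 95.4] deg=[-0.  -0.  -0.8] pos [0.5362 0.0972 0.1954] F [-0.  -0.   0.3] t 7.63
```

```bash
python3 -m handwheel '.07 .007 .036 .0 0 0 -1.4; .07 .02 .065 .02 0 0 -1.4; .07 .0225 .0725 .05 0 0 -1.4; .07 .0225 .0725 .08 0 0 -1.4; .07 .0225 .0725 .08 0 0 -1.4; .07 .0225 .0725 .08 0 0 -1.4; .07 .0225 .0725 .08 0 0 -1.4; .07 .0225 .0725 .08 0 0 -1.4' | head -2; python3 -c "
from h import *
go(.536,.173,.037,74.6)"
```

```text
clock: 8.3
eef_pos: [0.5367, 0.1727, 0.1173]
t=[ 0.9 -0.  80.3] deg=[0.1 0.1 0. ] pos [0.5367 0.1727 0.1173] F [0.  0.9 0.8] t 8.3
```

```bash
python3 -m handwheel '.07 .001 0 .025 0 0 0; .07 .001 0 .05 0 0 0; .07 .001 0 .07 0 0 0; .07 .001 0 .08 0 0 0; .07 .001 0 .08 0 0 0; .07 .001 0 .08 0 0 0; .07 .001 0 .08 0 0 0; .07 .001 0 .08 0 0 0' 35; python3 -m handwheel '.03 0 0 0 0 0 0; .03 0 0 0 0 0 0; .03 0 0 0 0 0 0; .03 0 0 0 0 0 0; .03 0 0 0 0 0 0; .03 0 0 0 0 0 0; .03 0 0 0 0 0 0; .03 0 0 0 0 0 0' 35; python3 -c "
from h import *
go(.536,.173,.037,74.6)"
```

```text
clock: 8.97
eef_pos: [0.5355, 0.1734, 0.0369]
eef_rot: [0.133, 0.991, 0.001, 0.001]
ft_force: [0.4, -0.2, 0.3]
gripper_width: 0.746
grip_force: 0.0
clock: 9.63
eef_pos: [0.5353, 0.1748, 0.0359]
eef_rot: [0.133, 0.991, 0.001, 0.001]
ft_force: [1.4, 7.9, 2.3]
gripper_width: 0.372
grip_force: 35.0
t=[-1.2 -1.5 -1.1] deg=[0.1 0.1 0.1] pos [0.5353 0.1748 0.0359] F [1.4 7.9 2.3] t 9.63
```

```bash
python3 -m handwheel '.03 0 0 -.01 0 0 0; .03 0 0 -.03 0 0 0; .03 0 0 -.05 0 0 0; .03 0 0 -.08 0 0 0; .03 0 0 -.11 0 0 0; .03 0 0 -.11 0 0 0; .03 0 0 -.11 0 0 0; .03 0 0 -.11 0 0 0' 35; python3 -c "
from h import *
shot('wrist','w4');shot('top','top4');go(.5545,-.073,.13,65.4)"
```

```text
clock: 10.3
eef_pos: [0.5342, 0.173, 0.1452]
eef_rot: [0.133, 0.991, -0.0, -0.0]
ft_force: [-0.1, -0.7, -1.3]
gripper_width: 0.376
grip_force: 35.0
t=[ -84.9 -231.6   14.6] deg=[-0.1 -0.1  9.3] pos [0.5339 0.1728 0.1444] F [ 0.2  0.5 -2.6] t 10.4
```

View pics/w4.png

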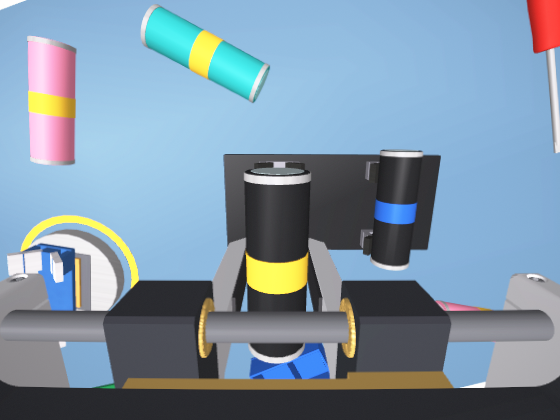

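Wrist view: lens held between the fingers, yellow band at (277,270), ends at about (277,175) and (277,355). I'll check pitch and offset in the tool frame.

```bash
python3 -c "
from h import *
p=[[277.5,u] for u in (192,215,240,262,272,282,300,345)]
b=bydepth('w4',p)
s=r.sense();M=R.from_quat(s['eef_rot']).as_matrix()
print(((b-s['eef_pos'])@M*1000).round(1))
e=bydepth('w4',[[262,180],[292,180]]);print(((e-s['eef_pos'])@M*1000).round(1))"
```

```text
[[ 44.9   1.9 -24.2]
 [ 33.3   1.9 -25.1]
 [ 19.7   1.9 -24. ]
 [  7.7   1.9 -24.8]
 [  2.1   1.9 -25. ]
 [ -3.7   1.9 -25.1]
 [-15.    1.9 -24.4]
 [-45.4   2.  -23. ]]
[[ 50.7  -5.7 -23.8]
 [ 50.9   8.9 -25. ]]
```

```bash
python3 -m handwheel '.03 -.01 -.028 0 0 0 1.5; .03 -.022 -.06 0 0 0 3; .03 -.034 -.092 0 0 0 4.5; .03 -.046 -.124 0 0 0 6; .03 -.058 -.157 0 0 0 7.5; .03 -.07 -.19 0 0 0 9; .03 -.08 -.22 0.005 0 0 9.3; .03 -.086 -.231 .015 0 0 9.3' 35; python3 -m handwheel '.03 0 0 0 0 0 0; .03 0 0 0 0 0 0; .03 0 0 0 0 0 0; .03 0 0 0 0 0 0; .03 0 0 0 0 0 0; .03 0 0 0 0 0 0; .03 0 0 0 0 0 0; .03 0 0 0 0 0 0' 35;python3 -c "
from h import *
shot('top','top5');shot('scene','sc5');shot('wrist','w5');go(.5545,-.073,.0635,65.4)"
```

```text
clock: 11.07
eef_pos: [0.5559, -0.0775, 0.1303]
eef_rot: [0.216, 0.976, -0.001, 0.0]
ft_force: [0.0, -0.1, -2.2]
gripper_width: 0.375
grip_force: 35.0
clock: 11.73
eef_pos: [0.5566, -0.072, 0.1306]
eef_rot: [0.213, 0.977, 0.0, 0.0]
ft_force: [0.6, -0.2, -1.8]
gripper_width: 0.372
grip_force: 35.0
t=[ 1.5 -1.5 67.1] deg=[ 0.  0. -0.] pos [ 0.5565 -0.0723  0.1306] F [-0.9 -0.5 -1.2] t 11.88
```

View pics/w5.png

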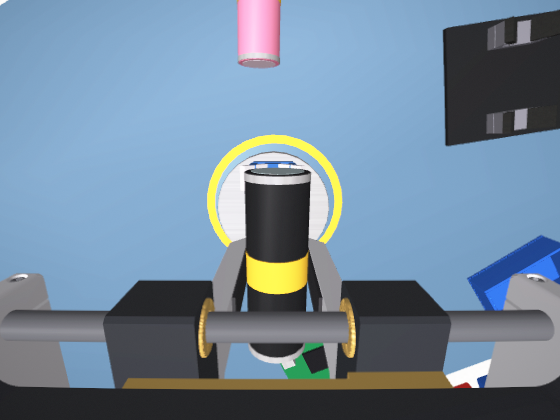

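Wrist view: the lens (column 277) is above and aligned with the V-block (disc centre column ≈273), and the disc is still concentric with the ring. I'll descend.

```bash
python3 -m handwheel '.03 0 -.0015 .015 0 0 0; .03 0 -.0015 .03 0 0 0; .03 0 -.0015 .042 0 0 0; .03 0 -.0015 .05 0 0 0; .03 0 -.0015 .055 0 0 0; .03 0 -.0015 .058 0 0 0; .03 0 -.0015 .061 0 0 0; .03 0 -.0015 .061 0 0 0' 35; python3 -m handwheel '.03 0 0 .002 0 0 0; .03 0 0 .004 0 0 0; .03 0 0 .006 0 0 0; .03 0 0 .006 0 0 0; .03 0 0 .006 0 0 0; .03 0 0 .006 0 0 0; .03 0 0 .006 0 0 0; .03 0 0 .006 0 0 0' 35
```

```text
clock: 12.55
eef_pos: [0.5559, -0.0738, 0.0693]
eef_rot: [0.213, 0.977, -0.0, -0.0]
ft_force: [-0.2, -0.0, -2.4]
gripper_width: 0.376
grip_force: 35.0
clock: 13.22
eef_pos: [0.556, -0.0738, 0.0637]
eef_rot: [0.213, 0.977, 0.0, 0.0]
ft_force: [-0.0, 0.7, 2.8]
gripper_width: 0.377
grip_force: 35.0
```

```bash
python3 -m handwheel '.03 0 0 .001 0 0 0; .03 0 0 .002 0 0 0; .03 0 0 .003 0 0 0; .03 0 0 .004 0 0 0; .03 0 0 .004 0 0 0; .03 0 0 .004 0 0 0; .03 0 0 .004 0 0 0; .03 0 0 .004 0 0 0' 35; python3 -c "
from h import *
for i in range(6): shot('top','top6'); print(r.sense()['ft_force'].round(1),r.sense()['eef_pos'].round(4))"
```

```text
clock: 13.88
eef_pos: [0.5562, -0.0738, 0.0597]
eef_rot: [0.213, 0.977, 0.0, 0.0]
ft_force: [-1.3, 0.1, 7.2]
gripper_width: 0.379
grip_force: 35.0
[-0.8  0.1  7.7] [ 0.5562 -0.0738  0.0597]
[-0.4  0.6  6.8] [ 0.5561 -0.0738  0.0597]
[-0.6  0.1  7. ] [ 0.5561 -0.0738  0.0597]
[-0.7 -0.2  6.1] [ 0.5561 -0.0738  0.0596]
[-1.3 -0.6  6.4] [ 0.5561 -0.0738  0.0597]
[-0.4  0.4  8.1] [ 0.5561 -0.0738  0.0596]
```

```bash
python3 -m handwheel '.03 0 0 .0005 0 0 0; .03 0 0 .0012 0 0 0; .03 0 0 .0012 0 0 0; .03 0 0 .0012 0 0 0; .03 0 0 .0012 0 0 0; .03 0 0 .0012 0 0 0; .03 0 0 .0012 0 0 0; .03 0 0 .0012 0 0 0' 35; python3 -c "
from h import *
for i in range(2): shot('scene','sc7');print(r.sense()['ft_force'].round(1),r.sense()['eef_pos'].round(4))
shot('wrist','w7');p=[[277.5,u] for u in (192,215,240,262,272,282,300,345)]
b=bydepth('w7',p);print(b.round(4))
a=load('sc7')['im'][190:340,190:340];w=load('w7')['im'][120:380,180:370]
cv2.imwrite('pics/fin.png',np.hstack([cv2.resize(a,(400,400),interpolation=cv2.INTER_CUBIC),cv2.resize(w,(292,400))]))"
```

```text
clock: 14.85
eef_pos: [0.5562, -0.0738, 0.0585]
eef_rot: [0.213, 0.977, 0.0, 0.0]
ft_force: [-0.6, -0.7, 7.5]
gripper_width: 0.379
grip_force: 35.0
[-0.4 -0.4  9.1] [ 0.5562 -0.0738  0.0585]
[-0.4  0.2  8.5] [ 0.5562 -0.0738  0.0585]
[[ 0.5157 -0.0531  0.0825]
 [ 0.5265 -0.0581  0.082 ]
 [ 0.5388 -0.0637  0.0817]
 [ 0.5498 -0.0687  0.0821]
 [ 0.5548 -0.071   0.0827]
 [ 0.5597 -0.0732  0.0835]
 [ 0.5702 -0.078   0.0823]
 [ 0.5963 -0.09    0.0828]]
```

View pics/fin.png

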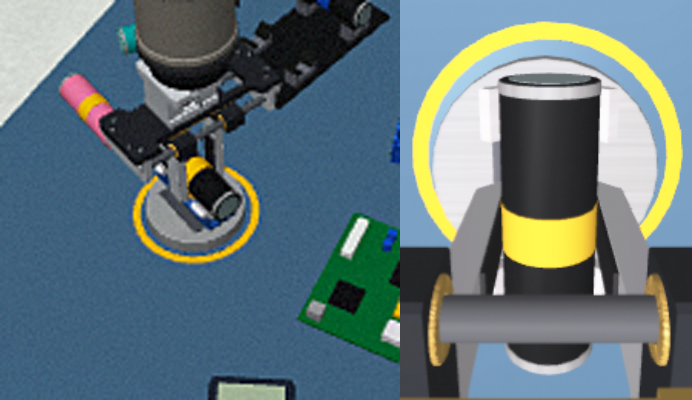

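The lens lies level in the V: its band sits over the block centre, its axis height is ≈0.0645 m (≈5.5 mm sunk), the push is about 8.5 N, and the disc is still in the ring. Handing in.

```bash
python3 -c "
from rig import r
print(r.finish_job())"
```

```text
the job is handed in; nothing more can be done
None
```

The job is handed in: by my measurements the V-block stands centred in the yellow ring, and the yellow-banded lens is held in the V, pressed down about 5.5 mm with about 8.5 N; the judge's verdict was not shown.

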